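# Unlock the laundry supply chest and open its lid

## Task

Unlock the white laundry supply chest and open it: gently press the red release button, feeling for how far it goes, until the black T-handle pops out, then turn the handle counter-clockwise to its stop and lift the lid by it until its front edge has risen a good hand's width, about 13 cm. Let go so that the lid stays standing open by itself. Never lean hard on the button or its collar (less than 20 N), and leave the bottle, the jar and the brush where they are.

Things in the scene. Friction and masses are not known exactly. Their poses are not given: they have to be found in the camera images.
- chest: White supply chest fixed on the counter, 320 (x) x 360 (y) x 120 mm high, with a grey lid 12 mm thick on it (lid top 132 mm above the counter). Origin on the counter straight below the T-handle's axis; the chest runs from x = -70 to 250 and y = -180 to 180 mm in this frame. x points from the handle to the lid's hinge on the far rim, z up.
- lid (a joint): Lid angle in rad: 0 shut, grows as the front edge rises, at most 1.2. It is held by the latch until the handle is turned. The closed lid gives about 4 mm under a firm press. Its hinge is stiff: the lid stays where it is left. Lifting it at the handle takes 5 to 8 N.
- lid_hinge (a point): A point on the lid's hinge line, in the middle of the far rim, 120 mm above the counter; the hinge line is its y axis. It turns with the lid. The handle's axis is 245 mm from it towards the front (-x).
- lid_front (a point): Middle of the lid's front upper edge, 325 mm in front of the hinge line and 80 mm in front of the handle's axis. A lid angle of 0.42 rad raises it about 130 mm.
- handle_bar (a point): Centre of the black T-handle's bar: 84 long (its y axis), 14 wide (x), 16 mm high, on an 18 mm round stem. Locked, it lies flush in a bright metal surround (44 x 122 mm, 16 mm above the lid), its centre 8 mm above the lid's top, and cannot be gripped; popped out, its centre is 44 mm above the lid's top, free all round. At first the bar is parallel to the hinge.
- handle (a joint): How far the T-handle stands out, in m: 0 locked flush, 0.036 fully popped out. A spring pushes it out (6 to 9 N) when the button frees it, and keeps it out.
- spindle (a joint): Turn of the T-handle in rad about the lid's upward normal: 0 locked, grows counter-clockwise seen from above, stop at 1.45. It can turn only when popped out; it resists with about 0.2 N m and stays where it is left. The lid is free from 1.2 on.
- collar: Steel collar, 36 mm across, 10 mm high, on the lid; origin on its axis at the lid's top, 95 mm to +y of the handle's axis. In it the red button, 23 mm across, whose top stands 12 to 30 mm above the collar's rim: it differs each time and is not measured. Sprung: 2.5 N at first, rising to 7 to 9 N at 6 mm, where it frees the handle and eases off; hard stop at 10 mm (10 N). It springs back.
- detergent: Bystander: blue bottle, 72 mm diameter, 160 mm high, standing beside the chest; origin at its foot.
- peg_jar: Bystander: amber jar with steel cap, 66 mm diameter, 90 mm high, standing beside the chest; origin at its foot.
- brush: Bystander: brush lying on the counter beside the chest, on the -y side; origin at its underside.

How it is judged:
By the outcome, as a careful person would: the job done as asked, in the order asked, and still so for the second after the job is handed in, with the robot touching nothing.
It also fails if it takes over 58 s, if anything falls off the work surface, if the arm or the gripper's body presses on something with over 40 N, if the wrist force passes 120 N, or if a joint passes its speed limit or range.

## Robot

A 6-joint arm with a two-finger parallel gripper is mounted at the origin on the work surface. World frame = base frame: x ahead of the robot, y to its left, z up, the work surface at z = 0. Lengths are in m, angles in rad, forces in N, time in s.
With the tool pointing down it reaches from about 0.3 to 0.775 m from the base axis. Payload 14.6 kg.
Tool frame: the origin (TCP) lies midway between the tips of the shut fingers; the grasp point (between the pads) lies 19 mm behind it; z points along the fingers, y is the line along which they close (so a half turn about z gives the same grasp; the last joint's range is limited). The gripper opens to 94 mm and grips with 3 to 60 N. Pads are 16 mm wide; open, the fingers measure 119 mm over their backs; the gripper's body (75 mm by 177 mm) begins 78 mm behind the grasp point.
Start: joints at [-1.382, 0.3, 1.521, -0, 1.321, -0.067], TCP at [0.139, -0.532, 0.205] pointing down, gripper open.
Joint ranges: [-3.03, 3.03], [-0.79, 2.21], [0.23, 2.52], [-1.04, 4.18], [0, 3.07], [-2.55, 2.55]. Speed limits (rad/s): [2.22, 2.22, 2.57, 3.14, 3.14, 3.14].

## Interface

Orientations are given as [roll, pitch, yaw] about the fixed x, y, z axes, in that order (R = Rz(yaw) Ry(pitch) Rx(roll)).
In Python, from station import ctrl gives the robot as it stands. The module is installed in compiled form; this text tells all that it offers.
- The arm moves only by the tool servo_tool, never from a script. Its argument "plan" is a list of rows, each a list of 7 numbers: the opening in per cent of the stroke, from 0 (shut) to 100 (fully open), then the shift along the tool's x, y, z in m, then the turn, a rotation vector about the tool's x, y, z in rad. A call has exactly 8 rows; each row shifts and turns the commanded pose from where the row before left it, along the tool's axes as they then stand; what a row does not reach is not made up. A row lasts 1/8 s, in which the tool goes at most 62.5 mm and 10.7 degrees, less where a joint would pass 70% of its speed; a pose out of reach is approached as far as the arm can. A call with a gripper value outside its range is refused whole. The fingers move at their own pace and stop on an object; "force" is the grip in N (left out, the last holds). Time passes only in rows, so rows that do not move let the fingers close, or fill a call up. It gives the time, the measured TCP pose, the force, the opening and the grip force at its end, in the units of the state.
- ctrl.get_obs(): the state, without advancing time (a new reading comes with each control period).
- ctrl.camera(name): name is "scene" or "top" or "wrist"; returns a dict with "pixels" (400x640x3 uint8, red, green, blue), "z_map" (400x640 float32, m along the optical axis (not along the pixel's ray), 0 where there is no reading), "mtx" (3x3 intrinsics, pixels), "dist" ([k1, k2, p1, p2, k3] as OpenCV has them; the pictures are not rectified), "pose" (4x4, takes a point from camera to world coordinates). Camera axes: x right, y up, looking along -z (the intrinsics and any distortion apply to the point x, -y, -z); pixel columns grow to the right and rows downward; lengths in m; the calibration is good to about 2 mm. A picture is of the moment at which its call begins.
- ctrl.hand_in(): hands the job in; it is judged then, once.
The state is a dict: "time_s": time; "qpos": joint angles; "joint_vel": joint speeds; "tau": joint torques, N m; "ee_pos": TCP position; "eef_rot": TCP orientation; "force": force on the tool from outside, world axes, zero at the start; "moment": the same for the moment, N m; "grip_width": finger opening in m; "grip_force": force on a finger pad.
Only numpy, scipy, OpenCV 4.12 (cv2) and the standard library are available. Lean on these libraries where they do the work, as an engineer would, in place of code of your own. Each camera call takes 0.05 s, during which the arm holds its last target. There are 200 camera calls.

## Working session

There is one attempt and no reset: what is moved stays moved. The work goes in short steps, Python scripts to look and compute and a tool call to move; the robot and the scene stay as the last step left them, time stands still between calls to the robot, and variables do not carry over. Pictures are saved under pics/ and viewed, at most 10 in all, crops included, and the job is handed in when it is done.

Besides the shell and the picture viewer there is one more tool, called after "Emit:" in YAML: its name, and indented under it one key for each argument. servo_tool: Moves the arm, as the interface text tells. Its arguments: {"type":"object","properties":{"plan":{"type":"array","items":{"type":"array","items":{"type":"number"}}},"force":{"type":"number"}},"required":["plan"]}

```bash
mkdir -p pics; cat > h.py <<'E'
import numpy as np, cv2
from station import ctrl
def snap(n,f):
    c=ctrl.camera(n); cv2.imwrite(f,c["pixels"][:,:,::-1]); np.savez('/tmp/'+n+'.npz',**c); return c
def pt(c,u,v,z=None):
    # world point of pixel; with z: intersect plane z, else depth
    p=cv2.undistortPoints(np.array([[[u,v]]],float),c["mtx"],c["dist"])[0,0]
    d=np.array([p[0],-p[1],-1.]); P=c["pose"]
    if z is None:
        dd=np.median(c["z_map"][v-1:v+2,u-1:u+2]); return P[:3,:3]@(d*dd)+P[:3,3]
    r=P[:3,:3]@d; return P[:3,3]+r*(z-P[2,3])/r[2]
E
python3 - <<'E'
from h import *
o=ctrl.get_obs(); print(o)
snap("scene","pics/s1.png"); snap("top","pics/t1.png")
E
```

```text
{'time_s': 0.0, 'qpos': array([-1.38166578e+00,  3.00490072e-01,  1.52159094e+00,  2.59475867e-05,
        1.32071016e+00, -6.66217453e-02]), 'joint_vel': array([-0.00061027, -0.00097914,  0.00126634,  0.00130397, -0.00077214,
       -0.001957  ]), 'tau': array([ 1.61788084e-03, -5.31808913e+01, -3.52738202e+01,  7.08793220e-02,
        2.43961177e-02, -9.20255206e-05]), 'ee_pos': array([ 0.13907665, -0.53184664,  0.20487176]), 'eef_rot': array([-3.14039847e+00, -1.04865002e-04,  2.55745792e-01]), 'force': array([-0.3907118 , -0.36631245, -0.26417048]), 'moment': array([-0.00727108, -0.03474006, -0.01407876]), 'grip_force': 0.0, 'grip_width': 0.09415886399909586}
```

View pics/t1.png

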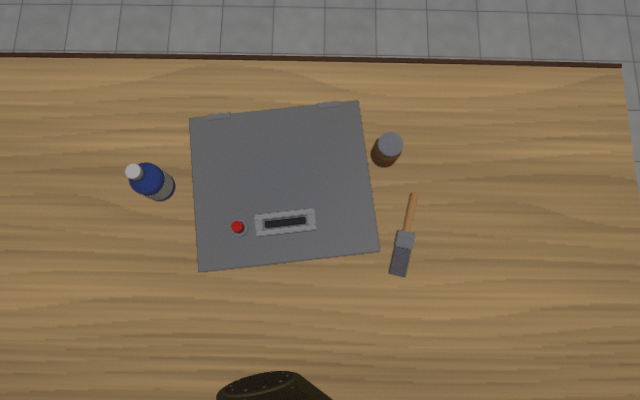

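View pics/s1.png

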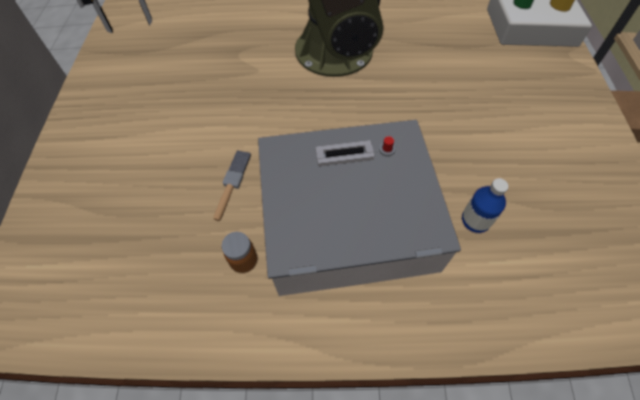

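The top view shows the lid with corners at about (190,118), (358,101), (379,250) and (199,271). The handle surround is centred at (286,222), the red button at (237,227), the bottle at left, and the jar and brush at right. In the scene view the button is at (388,144) and the bar at (345,152).

```bash
python3 - <<'E'
from h import *
for n,ps in (("top",dict(hb=(286,222),bl=(266,224),br=(306,220),c1=(190,118),c2=(358,101),c3=(379,250),c4=(199,271))),("scene",dict(hb=(345,152),bl=(368,150),br=(325,154),c1=(456,248),c2=(270,270),c3=(259,137),c4=(417,122)))):
    c=dict(np.load('/tmp/'+n+'.npz'))
    for k,(u,v) in ps.items():
        print(n,k,pt(c,u,v,.132).round(4), pt(c,u,v).round(4))
    a=c["pixels"].astype(int); m=(a[...,0]>110)&(a[...,1]<60)&(a[...,2]<60)
    v,u=np.nonzero(m); P=np.array([pt(c,int(x),int(y)) for x,y in zip(u,v)])
    print(len(u),u.mean(),v.mean(),np.c_[u,v,P.round(4)*1000][np.argsort(-P[:,2])][:60:3])
    m=(a.sum(2)<110); lab=cv2.connectedComponentsWithStats(m.astype(np.uint8)); print(n,[(s.tolist(),ce.round(1)) for s,ce in zip(lab[2],lab[3]) if 30<s[4]<1500])
E
```

```text
top hb [0.5091 0.0095 0.132 ] [0.507  0.0085 0.1494]
top bl [0.5042 0.0505 0.132 ] [0.5022 0.0485 0.1497]
top br [ 0.514  -0.0315  0.132 ] [ 0.5136 -0.0316  0.1352]
top c1 [0.7312 0.2237 0.132 ] [0.7319 0.2242 0.1302]
top c2 [ 0.7773 -0.1397  0.132 ] [ 0.8362 -0.156   0.0013]
top c3 [ 0.4553 -0.1812  0.132 ] [ 0.4554 -0.1813  0.1315]
top c4 [0.4066 0.1818 0.132 ] [0.4066 0.1825 0.1296]
96 236.21875 225.97916666666666 [[235.  226.  494.9 107.  169.2]
 [236.  226.  494.9 105.  169.2]
 [240.  227.  493.1  97.1 169. ]
 [233.  227.  492.9 110.8 169. ]
 [237.  229.  489.1 102.8 168.9]
 [238.  225.  497.  101.2 168.9]
 [238.  227.  493.1 101.1 168.8]
 [239.  227.  493.1  99.1 168.8]
 [236.  225.  496.9 105.2 168.7]
 [236.  222.  502.9 105.5 168.7]
 [239.  226.  495.1  99.2 168.7]
 [238.  230.  487.2 100.8 168.7]
 [240.  228.  491.2  97.1 168.7]
 [235.  228.  491.  106.9 168.6]
 [234.  228.  491.  108.9 168.5]
 [235.  223.  500.9 107.4 168.5]
 [238.  224.  499.  101.4 168.5]
 [238.  228.  491.1 101.  168.5]
 [238.  222.  503.  101.6 168.5]
 [234.  224.  498.9 109.3 168.5]]
top [([274, 218, 2
[... 918 characters left out ...]
.  501.5  97.4 168.9]
 [386.  142.  503.7  99.4 168.2]
 [389.  143.  506.2 105.6 167.9]
 [391.  143.  506.2 109.9 167.9]
 [392.  143.  506.  112.1 167.5]
 [387.  144.  507.7 101.4 166.4]
 [384.  142.  501.4  95.7 165.3]]
scene [([82, 0, 11, 4, 34], array([86.7,  1.2])), ([516, 0, 16, 7, 80], array([523.4,   2.5])), ([595, 0, 45, 62, 486], array([617.2,  28.3])), ([303, 35, 8, 19, 50], array([306.5,  46.2])), ([327, 148, 36, 8, 161], array([344.5, 151.6])), ([590, 372, 25, 3, 48], array([600.7, 372.9])), ([0, 375, 23, 5, 58], array([  9.5, 376.9])), ([411, 379, 56, 6, 153], array([439.8, 381.9])), ([124, 382, 22, 4, 38], array([134.4, 384. ])), ([173, 383, 58, 4, 170], array([201.1, 384.7]))]
```

Emit:
servo_tool:
  plan:
    - [0,0.05,-0.005,-0.001,0,0,-0.095]
    - [0,0.05,-0.005,-0.001,0,0,-0.095]
    - [0,0.05,-0.005,-0.001,0,0,-0.095]
    - [0,0.05,-0.005,-0.001,0,0,-0.095]
    - [0,0.05,-0.005,-0.001,0,0,-0.095]
    - [0,0.05,-0.005,-0.001,0,0,-0.095]
    - [0,0.05,-0.005,-0.001,0,0,-0.095]
    - [0,0.05,-0.005,-0.001,0,0,-0.095]
  force: 20

```text
time_s: 1.1
ee_pos: [0.4431, -0.2814, 0.2131]
eef_rot: [-3.141, -0.0, 1.019]
force: [0.9, -0.5, -0.0]
grip_width: 0.0172
grip_force: 0.0
```

Emit:
servo_tool:
  plan:
    - [0,0.05,-0.005,-0.001,0,0,-0.095]
    - [0,0.05,-0.005,-0.001,0,0,-0.095]
    - [0,0.05,-0.005,-0.001,0,0,-0.095]
    - [0,0.05,-0.005,-0.001,0,0,-0.095]
    - [0,0.05,-0.005,-0.001,0,0,-0.095]
    - [0,0.04,-0.004,-0.001,0,0,-0.075]
    - [0,0.02,-0.002,0,0,0,-0.04]
    - [0,0,0,0,0,0,0]

```text
time_s: 2.1
ee_pos: [0.5048, 0.0186, 0.2193]
eef_rot: [-3.141, -0.0, 1.608]
force: [0.3, -0.9, 0.2]
grip_width: 0.0005
grip_force: 0.0
```

```bash
python3 - <<'E'
from h import *
c=snap("wrist","pics/w1.png"); o=ctrl.get_obs()
print(o["time_s"],o["ee_pos"],o["eef_rot"],o["force"],o["grip_width"],o["qpos"])
a=c["pixels"].astype(int); m=(a[...,0]>110)&(a[...,1]<60)&(a[...,2]<60)
v,u=np.nonzero(m)
if len(u): print(len(u),u.mean(),v.mean(),pt(c,u.mean(),v.mean(),.169),pt(c,int(u.mean()),int(v.mean())))
E
```

```text
2.15 [0.50492768 0.01765146 0.21928696] [-3.14125024e+00  1.38534727e-04  1.60594067e+00] [-0.26603579  0.18128305 -0.21123448] 0.0005214025537301653 [-3.74731690e-02  1.88964484e-01  1.62613515e+00 -1.67987907e-04
  1.32682449e+00 -7.25768862e-02]
839 311.8998808104887 92.57091775923719 [0.49783781 0.10582414 0.169     ] [0.49720098 0.10619044 0.16875411]
```

View pics/w1.png

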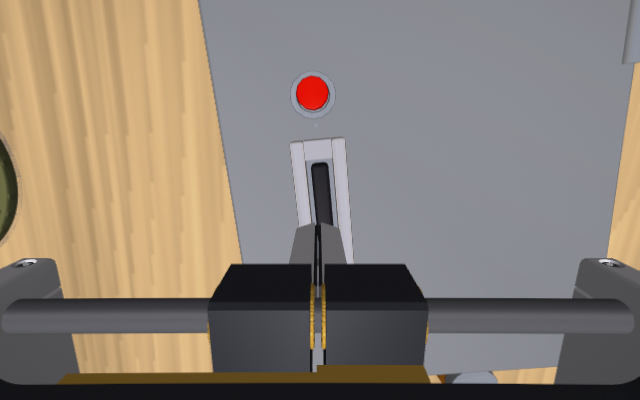

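The wrist view shows the red button at (312,93), with the collar round it, and the bar at (320,195). The button is at (0.4975, 0.106), with its top at about z = 0.169.

Emit:
servo_tool:
  plan:
    - [0,0.022,-0.001,0,0,0,-0.02]
    - [0,0.022,-0.0015,0.005,0,0,-0.02]
    - [0,0.022,-0.001,0.01,0,0,-0.02]
    - [0,0.022,-0.0,0.01,0,0,-0.025]
    - [0,0,0,0.01,0,0,0]
    - [0,0,0,0.006,0,0,0]
    - [0,0,0,0.003,0,0,0]
    - [0,0,0,0,0,0,0]

```text
time_s: 3.15
ee_pos: [0.4959, 0.1047, 0.1755]
eef_rot: [3.142, 0.0, 1.69]
force: [-0.7, -0.8, -0.4]
grip_width: 0.0007
grip_force: 0.0
```

Emit:
servo_tool:
  plan:
    - [0,0.001,0.0015,0.001,0,0,0]
    - [0,0,0,0.001,0,0,0]
    - [0,0,0,0.001,0,0,0]
    - [0,0,0,0.001,0,0,0]
    - [0,0,0,0.001,0,0,0]
    - [0,0,0,0.001,0,0,0]
    - [0,0,0,0.001,0,0,0]
    - [0,0,0,0.001,0,0,0]

```text
time_s: 4.15
ee_pos: [0.4972, 0.1064, 0.1677]
eef_rot: [3.141, 0.0, 1.691]
force: [-2.2, 0.2, 4.4]
grip_width: 0.0004
grip_force: 2.2
```

Emit:
servo_tool:
  plan:
    - [0,0,0,0.0005,0,0,0]
    - [0,0,0,0.0005,0,0,0]
    - [0,0,0,0.0005,0,0,0]
    - [0,0,0,0.0005,0,0,0]
    - [0,0,0,0.0005,0,0,0]
    - [0,0,0,0.0005,0,0,0]
    - [0,0,0,0,0,0,0]
    - [0,0,0,0,0,0,0]

```text
time_s: 5.15
ee_pos: [0.4972, 0.1064, 0.1646]
eef_rot: [3.142, 0.0, 1.691]
force: [-2.9, 0.2, 6.2]
grip_width: 0.0002
grip_force: 2.8
```

Emit:
servo_tool:
  plan:
    - [0,0,0,0.0005,0,0,0]
    - [0,0,0,0.0005,0,0,0]
    - [0,0,0,0.0005,0,0,0]
    - [0,0,0,0.0005,0,0,0]
    - [0,0,0,0.0005,0,0,0]
    - [0,0,0,0,0,0,0]
    - [0,0,0,0,0,0,0]
    - [0,0,0,0,0,0,0]

```text
time_s: 6.15
ee_pos: [0.4971, 0.1064, 0.1622]
eef_rot: [3.142, 0.0, 1.691]
force: [-3.1, -1.1, 7.3]
grip_width: 0.0005
grip_force: 3.5
```

```bash
python3 - <<'E'
from h import *
c=snap("top","/tmp/t.png"); print(ctrl.get_obs()["force"])
for p in ((286,222),(290,221),(296,221),(300,220),(276,223)): print(pt(c,*p).round(3))
E
```

```text
[-3.41928138 -1.27275175  7.51493017]
[0.507 0.009 0.148]
[0.509 0.001 0.149]
[ 0.51  -0.012  0.148]
[ 0.512 -0.02   0.148]
[0.505 0.029 0.149]
```

Emit:
servo_tool:
  plan:
    - [0,0,0,0.0005,0,0,0]
    - [0,0,0,0.0005,0,0,0]
    - [0,0,0,0.0005,0,0,0]
    - [0,0,0,0,0,0,0]
    - [0,0,0,0,0,0,0]
    - [0,0,0,0,0,0,0]
    - [0,0,0,0,0,0,0]
    - [0,0,0,0,0,0,0]

```text
time_s: 7.2
ee_pos: [0.4973, 0.1064, 0.1608]
eef_rot: [3.141, 0.0, 1.691]
force: [-2.8, -0.4, 6.7]
grip_width: 0.0005
grip_force: 3.4
```

```bash
python3 - <<'E'
from h import *
c=snap("top","/tmp/t.png"); print(ctrl.get_obs()["force"])
for p in ((286,222),(290,221),(296,221),(300,220),(276,223)): print(pt(c,*p).round(3))
E
```

```text
[-2.89953563 -1.40752404  7.13140093]
[0.503 0.007 0.182]
[ 0.505 -0.001  0.182]
[ 0.505 -0.013  0.182]
[ 0.507 -0.02   0.182]
[0.501 0.026 0.183]
```

The handle has popped out: the bar's top is now at z = 0.182. Next I back off and move over the handle.

Emit:
servo_tool:
  plan:
    - [0,0,0,-0.02,0,0,0]
    - [0,0,0,-0.03,0,0,0]
    - [30,-0.01,0,-0.015,0,0,0]
    - [60,-0.025,0,0,0,0,0]
    - [60,-0.025,0,0,0,0,0]
    - [60,-0.025,0,0,0,0,0]
    - [60,-0.01,0,0,0,0,0]
    - [60,0,0,0,0,0,0]

```text
time_s: 8.25
ee_pos: [0.5085, 0.0117, 0.2251]
eef_rot: [-3.141, -0.0, 1.69]
force: [0.7, 0.3, -0.6]
grip_width: 0.0553
grip_force: 0.0
```

```bash
python3 - <<'E'
from h import *
c=snap("wrist","pics/w2.png"); o=ctrl.get_obs(); print(o["ee_pos"],o["eef_rot"],o["force"],o["qpos"])
E
```

```text
[0.50847898 0.01223825 0.2252372 ] [-3.14133830e+00 -1.53576543e-04  1.69047184e+00] [ 0.05340389 -1.25132749 -0.29666416] [-4.80152124e-02  1.92012308e-01  1.60852384e+00  1.11901844e-04
  1.34133293e+00 -1.67716212e-01]
```

View pics/w2.png

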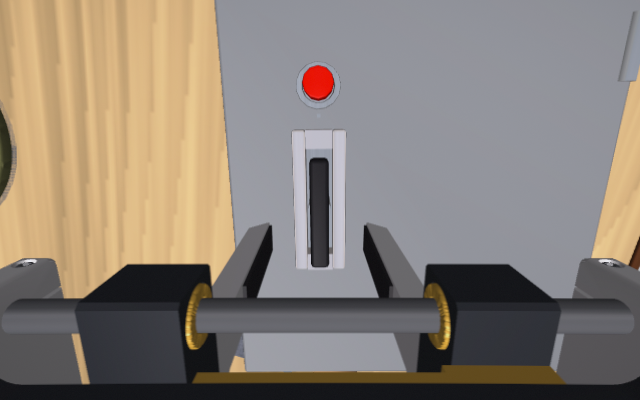

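The bar runs vertically at u = 319, v = 157–267. It is parallel to the pads and centred between the fingers (271 and 364).

```bash
python3 - <<'E'
from h import *
c=dict(np.load('/tmp/wrist.npz'))
for p in ((319,157),(319,267),(319,212)): print(pt(c,*p,.184))
E
```

```text
[0.50449767 0.0558175  0.184     ]
[ 0.51461002 -0.02719044  0.184     ]
[0.50933026 0.01615209 0.184     ]
```

Emit:
servo_tool:
  plan:
    - [60,0,0,0.02,0,0,0]
    - [60,0,0,0.02,0,0,0]
    - [60,0,0,0.015,0,0,0]
    - [60,0,0,0.01,0,0,0]
    - [60,0,0,0,0,0,0]
    - [60,0,0,0,0,0,0]
    - [60,0,0,0,0,0,0]
    - [60,0,0,0,0,0,0]
  force: 25

```text
time_s: 9.3
ee_pos: [0.5087, 0.012, 0.1608]
eef_rot: [3.141, 0.0, 1.691]
force: [0.2, -0.2, 0.5]
grip_width: 0.0564
grip_force: 0.0
```

Emit:
servo_tool:
  plan:
    - [60,0.0025,0,0.002,0,0,0]
    - [30,0,0,0,0,0,0]
    - [10,0,0,0,0,0,0]
    - [10,0,0,0,0,0,0]
    - [10,0,0,0,0,0,0]
    - [10,0,0,0,0,0,0]
    - [10,0,0,0,0,0,0]
    - [10,0,0,0,0,0,0]
  force: 30

```text
time_s: 10.3
ee_pos: [0.5092, 0.0146, 0.1588]
eef_rot: [3.139, 0.0, 1.691]
force: [6.6, 0.1, -2.9]
grip_width: 0.0168
grip_force: 30.0
```

Emit:
servo_tool:
  plan:
    - [10,0,0.001,0,0,0,0]
    - [10,0,0,0,0,0,-0.05]
    - [10,0,0,0,0,0,-0.1]
    - [10,0,0,0,0,0,-0.1]
    - [10,0,0,0,0,0,-0.1]
    - [10,0,0,0,0,0,-0.1]
    - [10,0,0,0,0,0,-0.05]
    - [10,0,0,0,0,0,0]

```text
time_s: 11.3
ee_pos: [0.5081, 0.0142, 0.1583]
eef_rot: [-3.138, -0.001, 2.191]
force: [-9.0, -4.0, 5.0]
grip_width: 0.0166
grip_force: 30.0
```

```bash
python3 - <<'E'
from h import *
c=snap("wrist","pics/w3.png"); o=ctrl.get_obs(); print(o["ee_pos"],o["eef_rot"],o["force"],o["moment"],o["qpos"])
E
```

```text
[0.50802641 0.01414762 0.15830052] [-3.13829295e+00 -1.20323916e-03  2.19060645e+00] [-9.58675707 -3.59138994  4.60727318] [-0.83715444  1.67697298 -0.21624166] [-4.36581665e-02  2.54570302e-01  1.69329511e+00 -1.16453474e-03
  1.19706819e+00 -6.63043309e-01]
```

View pics/w3.png

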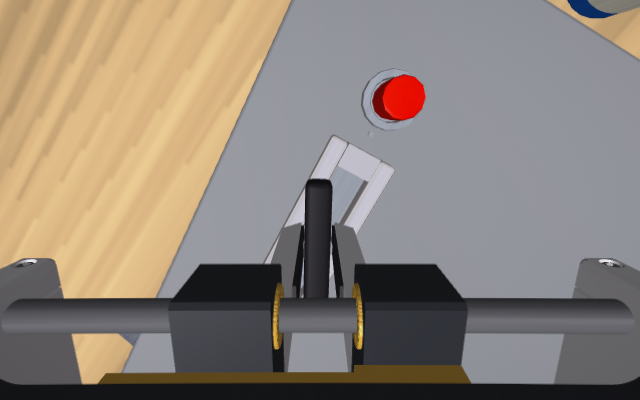

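Emit:
servo_tool:
  plan:
    - [10,0,-0.0007,-0.0005,0,0,-0.05]
    - [10,0,0,0,0,0,-0.1]
    - [10,0,0,0,0,0,-0.1]
    - [10,0,0,0,0,0,-0.1]
    - [10,0,0,0,0,0,-0.1]
    - [10,0,0,0,0,0,-0.1]
    - [10,0,0,0,0,0,-0.05]
    - [10,0,0,0,0,0,0]

```text
time_s: 12.35
ee_pos: [0.5069, 0.0127, 0.1585]
eef_rot: [-3.137, -0.004, 2.791]
force: [-12.9, -11.5, 6.0]
grip_width: 0.017
grip_force: 30.0
```

```bash
python3 - <<'E'
from h import *
o=ctrl.get_obs(); print(o["ee_pos"],o["eef_rot"],o["force"],o["moment"],o["qpos"])
E
```

```text
[0.50691009 0.01274057 0.1585306 ] [-3.13726959 -0.00375576  2.79091125] [-12.87288707 -11.46874561   5.952217  ] [-2.33851422  2.43307978 -0.22097367] [-0.04551115  0.25281047  1.69495531 -0.00321488  1.19870973 -1.26445808]
```

Emit:
servo_tool:
  plan:
    - [10,0.0005,-0.0015,-0.0005,0,0,-0.05]
    - [10,0,0,0,0,0,-0.1]
    - [10,0,0,0,0,0,-0.1]
    - [10,0,0,0,0,0,-0.06]
    - [10,0,0,0,0,0,-0.03]
    - [10,0,0,0,0,0,-0.02]
    - [10,0,0,0,0,0,0]
    - [10,0,0,0,0,0,0]

```text
time_s: 13.35
ee_pos: [0.5065, 0.0115, 0.1589]
eef_rot: [-3.139, -0.004, -3.133]
force: [-6.4, -11.8, 0.4]
grip_width: 0.0166
grip_force: 30.0
```

```bash
python3 - <<'E'
from h import *
o=ctrl.get_obs(); print(o["ee_pos"],o["eef_rot"],o["force"],o["moment"],o["qpos"])
E
```

```text
[0.50649502 0.01147225 0.15893437] [-3.13880419 -0.00356173 -3.13303817] [ -6.41657358 -11.81407424   0.36562757] [-2.3647335   1.22321096 -0.19973222] [-0.04806044  0.25054273  1.69680947 -0.00320618  1.19764045 -1.62624231]
```

Emit:
servo_tool:
  plan:
    - [10,0.0006,-0.0012,0,0,0,-0.02]
    - [10,0,0,0,0,0,-0.02]
    - [10,0,0,0,0,0,-0.01]
    - [10,0,0,0,0,0,0]
    - [10,0,0,0,0,0,0]
    - [10,0,0,0,0,0,0]
    - [10,0,0,0,0,0,0]
    - [10,0,0,0,0,0,0]

```text
time_s: 14.35
ee_pos: [0.5064, 0.011, 0.159]
eef_rot: [-3.14, -0.002, -3.083]
force: [-4.1, -6.3, -1.3]
grip_width: 0.0169
grip_force: 30.0
```

```bash
python3 - <<'E'
from h import *
o=ctrl.get_obs(); print(o["ee_pos"],o["eef_rot"],o["force"],o["moment"],o["qpos"])
E
```

```text
[0.50636476 0.01104599 0.15897999] [-3.14035694e+00 -2.35184372e-03 -3.08280519e+00] [-4.1298856  -6.25670225 -1.25629213] [-1.39464446  0.59828753 -0.27499654] [-4.97203683e-02  2.49430423e-01  1.69809452e+00 -1.59360235e-03
  1.19627233e+00 -1.67872099e+00]
```

Emit:
servo_tool:
  plan:
    - [10,0.0004,-0.0007,0,0,0,-0.02]
    - [10,0,0,0,0,0,-0.02]
    - [10,0,0,0,0,0,-0.01]
    - [10,0,0,0,0,0,0]
    - [10,0,0,0,0,0,0]
    - [10,0,0,0,0,0,0]
    - [10,0,0,0,0,0,0]
    - [10,0,0,0,0,0,0]

```text
time_s: 15.35
ee_pos: [0.506, 0.0107, 0.1591]
eef_rot: [-3.141, -0.002, -3.032]
force: [-6.2, -4.9, -0.6]
grip_width: 0.0168
grip_force: 30.0
```

```bash
python3 - <<'E'
from h import *
c=snap("wrist","pics/w4.png");o=ctrl.get_obs(); print(o["ee_pos"],o["eef_rot"],o["force"],o["moment"],o["grip_width"])
E
```

```text
[0.50599123 0.01075825 0.15912554] [-3.14106187e+00 -2.26966102e-03 -3.03177176e+00] [-5.67694892 -4.99695395 -0.83728952] [-1.08868386  1.04113709 -0.21286323] 0.016608484594490006
```

View pics/w4.png

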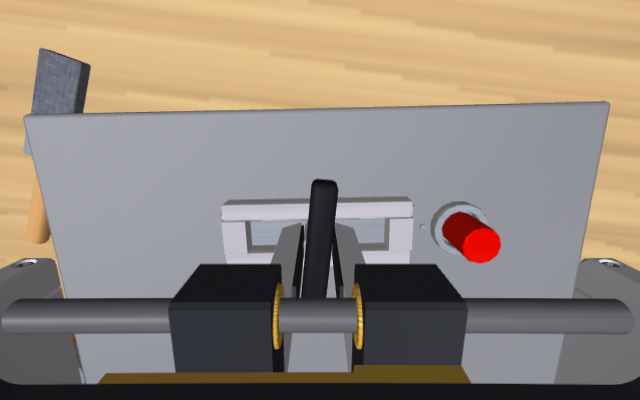

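```bash
python3 - <<'E'
from h import *
c=dict(np.load('/tmp/wrist.npz'))
a=pt(c,324,184,.184);b=pt(c,316,290,.184);print(a,b,np.arctan2(*(a-b)[:2]), 'spindle',-np.arctan2(*(a-b)[:2])-.1213)
p=pt(c,222,207,.148);q=pt(c,412,203,.148);print(p,q,np.arctan2(-(q-p)[0],(q-p)[1]))
E
```

```text
[0.46770296 0.01084377 0.184     ] [0.52658166 0.01332375 0.184     ] -1.6128916376460005 spindle 1.4915916376460006
[ 0.49689871 -0.04915062  0.148     ] [0.48122798 0.06829856 0.148     ] 0.13264221822389172
```

The bar is at about 1.48 rad, so it has reached its stop: it slipped slightly in the pads when pushed further. Next I lift by rotating about the hinge.

Emit:
servo_tool:
  plan:
    - [10,-0.0009,0,-0.0049,0,0.02,0]
    - [10,-0.0018,0,-0.0098,0,0.04,0]
    - [10,-0.0018,0,-0.0098,0,0.04,0]
    - [10,-0.0018,0,-0.0098,0,0.04,0]
    - [10,-0.0009,0,-0.0049,0,0.02,0]
    - [10,0,0,0,0,0,0]
    - [10,0,0,0,0,0,0]
    - [10,0,0,0,0,0,0]
  force: 45

```text
time_s: 16.4
ee_pos: [0.5153, 0.0119, 0.198]
eef_rot: [-3.141, -0.163, -3.032]
force: [-9.7, -3.8, 1.7]
grip_width: 0.0162
grip_force: 45.0
```

```bash
python3 - <<'E'
from h import *
o=ctrl.get_obs(); print(o["ee_pos"],o["eef_rot"],o["force"],o["moment"],o["grip_width"],o["qpos"])
c=snap("scene","pics/s2.png")
E
```

```text
[0.51532658 0.01192179 0.19796339] [-3.14132561 -0.16299077 -3.03185677] [-9.68237637 -3.82895999  1.74286761] [-0.91122643  1.54735451 -0.08968189] 0.016203696420359556 [-0.03544299  0.32934891  1.50861468 -0.02387568  1.46492674 -1.71155489]
```

View pics/s2.png

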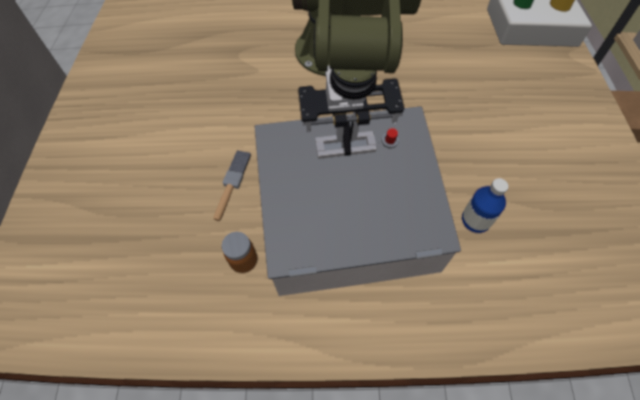

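The scene view shows the lid risen, with its front edge now near v = 110–125 and the handle gripped. The bystanders have not moved. I carry on lifting.

Emit:
servo_tool:
  plan:
    - [10,0.0005,0,-0.0049,0,0.02,0]
    - [10,-0.0015,0,-0.0098,0,0.04,0]
    - [10,-0.0015,0,-0.0098,0,0.04,0]
    - [10,-0.0015,0,-0.0098,0,0.04,0]
    - [10,-0.0015,0,-0.0098,0,0.04,0]
    - [10,-0.0015,0,-0.0098,0,0.04,0]
    - [10,-0.0009,0,-0.0049,0,0.02,0]
    - [10,0,0,0,0,0,0]

```text
time_s: 17.45
ee_pos: [0.5394, 0.0149, 0.2523]
eef_rot: [3.141, -0.399, -3.032]
force: [3.7, 1.6, -5.7]
grip_width: 0.0163
grip_force: 45.0
```

```bash
python3 - <<'E'
from h import *
o=ctrl.get_obs(); print(o["ee_pos"],o["eef_rot"],o["force"],o["moment"],o["grip_width"],o["qpos"])
c=snap("scene","pics/s3.png")
# lid plane fit from depth
P=np.array([pt(c,u,v) for u in range(290,430,10) for v in range(175,235,8)])
A=np.c_[P[:,:2],np.ones(len(P))]; k,r,_,_=np.linalg.lstsq(A,P[:,2],rcond=None); res=P[:,2]-A@k
g=abs(res)<.006; k=np.linalg.lstsq(A[g],P[g,2],rcond=None)[0]; print(g.mean(),k,np.arctan(np.hypot(*k[:2])))
E
```

```text
[0.53943757 0.01491144 0.25231375] [ 3.14122168 -0.39888994 -3.03176329] [ 3.70710273  1.55884661 -5.72968863] [ 0.05205368 -1.58291612 -0.21464486] 0.01626738914578865 [-0.0159502   0.50038469  1.18475547 -0.05035686  1.85221608 -1.70078725]
1.0 [-0.41297141 -0.05390141  0.44641521] 0.39462709808157415
```

View pics/s3.png

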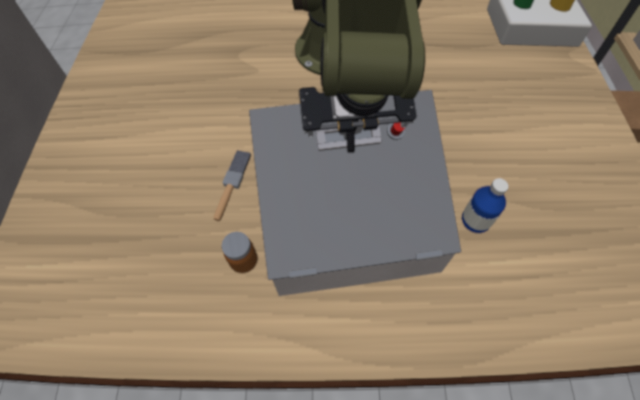

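The lid is at 0.395 rad, from the depth plane fit and the tool tilt. I lift by a little under 0.05 rad more.

Emit:
servo_tool:
  plan:
    - [10,-0.0006,0,-0.0049,0,0.02,0]
    - [10,-0.0009,0,-0.006,0,0.025,0]
    - [10,0,0,0,0,0,0]
    - [10,0,0,0,0,0,0]
    - [10,0,0,0,0,0,0]
    - [10,0,0,0,0,0,0]
    - [10,0,0,0,0,0,0]
    - [10,0,0,0,0,0,0]

```text
time_s: 18.5
ee_pos: [0.5451, 0.0156, 0.2618]
eef_rot: [3.141, -0.443, -3.032]
force: [9.8, 3.4, -9.2]
grip_width: 0.0163
grip_force: 45.0
```

```bash
cat > lid.py <<'E'
from h import *
o=ctrl.get_obs(); print(o["time_s"],o["ee_pos"],o["eef_rot"],o["force"],o["moment"],o["grip_width"])
c=snap("scene","pics/s_last.png")
P=np.array([pt(c,u,v) for u in range(290,430,10) for v in range(175,235,8)])
A=np.c_[P[:,:2],np.ones(len(P))]; k=np.linalg.lstsq(A,P[:,2],rcond=None)[0]; print(k,np.arctan(np.hypot(*k[:2])))
E
python3 lid.py
```

```text
18.5 [0.54514727 0.01561931 0.2617845 ] [ 3.14102523 -0.4425615  -3.03169939] [ 9.75841986  3.36978388 -9.22990469] [ 0.4339199  -2.64714542 -0.32702385] 0.016263004041444984
[-0.45986477 -0.05994667  0.48268867] 0.43423397686579246
```

Emit:
servo_tool:
  plan:
    - [10,-0.0012,0,0,0,0,0]
    - [10,0,0,0,0,0,0]
    - [25,0,0,0,0,0,0]
    - [50,0,0,0,0,0,0]
    - [50,0,0,0,0,0,0]
    - [50,0,0,0,0,0,0]
    - [50,0,0,0,0,0,0]
    - [50,0,0,0,0,0,0]

```text
time_s: 19.55
ee_pos: [0.5457, 0.0154, 0.2615]
eef_rot: [3.142, -0.445, -3.032]
force: [0.5, -0.1, 0.0]
grip_width: 0.0471
grip_force: 0.0
```

```bash
python3 lid.py
```

```text
19.55 [0.54569686 0.01538352 0.26145729] [ 3.14157514 -0.44497857 -3.03236234] [ 0.53205615 -0.11445047  0.04952485] [ 0.0702286  -0.28202898 -0.06917011] 0.04710175929086105
[-0.46475911 -0.06062387  0.48598334] 0.4382925836157381
```

Emit:
servo_tool:
  plan:
    - [50,0,0,-0.01,0,0,0]
    - [50,0,0,-0.015,0,0,0]
    - [50,0,0,-0.02,0,0,0]
    - [50,0,0,-0.02,0,0,0]
    - [50,0,0,-0.02,0,0,0]
    - [50,0,0,-0.01,0,0,0]
    - [50,0,0,0,0,0,0]
    - [50,0,0,0,0,0,0]

```text
time_s: 20.6
ee_pos: [0.5862, 0.0198, 0.3469]
eef_rot: [3.142, -0.446, -3.032]
force: [-0.6, -0.0, -1.0]
grip_width: 0.0473
grip_force: 0.0
```

```bash
python3 lid.py
```

```text
20.6 [0.58624333 0.01983277 0.34688604] [ 3.14152253 -0.44553474 -3.03236994] [-0.57704893 -0.0113988  -0.99298754] [ 0.10282106 -0.31651104  0.00280012] 0.04731688632397798
[-0.46281898 -0.06001444  0.48471823] 0.43664947688350303
```

View pics/s_last.png

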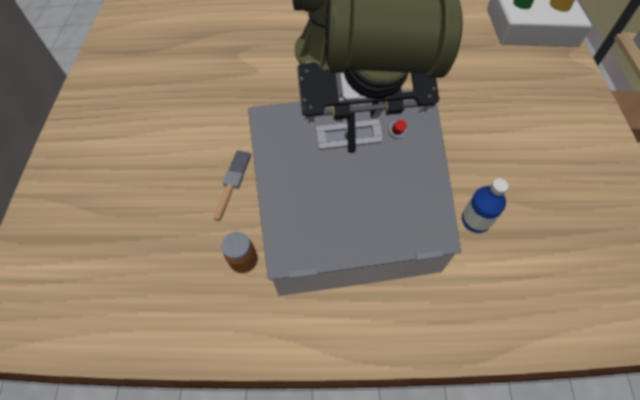

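The lid stands open by itself at about 0.437 rad, which puts its front edge about 137 mm up. The handle bar at (351,132) is turned across, the gripper is clear, and the bystanders are where they were.

```bash
python3 -c "
from station import ctrl
print(ctrl.hand_in())"
```

```text
the job is handed in; nothing more can be done
None
```

The chest is unlocked and handed in: the handle popped out with about 7.5 N on the button, I turned it to its stop, and the lid stands open by itself with its front edge about 137 mm up, the bottle, jar and brush where they were.

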